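# Open the bolted gate of the reject drawer

### The arm

A 6-joint arm with a two-finger parallel gripper is mounted at the origin on the work surface. World frame = base frame: x ahead of the robot, y to its left, z up, the work surface at z = 0. Lengths are in m, angles in degrees, forces in N, time in s.
With the tool pointing down it reaches from about 0.4 to 0.825 m from the base axis. Payload 7 kg.
Tool frame: the origin (TCP) lies between the finger pads; the fingertips stand 22 mm ahead of it and the grasp point (between the pads) lies 3 mm ahead of it; z points along the fingers, y is the direction in which the jaws open and shut (so a half turn about z gives the same grasp; the last joint's range is limited). The gripper opens to 88 mm and grips with 3 to 60 N. Pads are 19 mm wide; open, the fingers measure 130 mm over their backs; the gripper's body (78 mm by 193 mm) begins 47 mm behind the grasp point.
Start: joints at [-49.326, 20.546, 0.682, 0, -70.136, -16.507], TCP at [0.276, -0.616, 0.249] pointing down, gripper open.
Joint ranges: [-176.03, 176.03], [-82.01, 121.73], [-58.28, 71.71], [-173.87, 95.51], [-174.79, -0.11], [-173.66, 173.66]. Speed limits (degrees/s): [136.94, 136.94, 172.46, 180, 180, 180].

### API

Orientations are given as [roll, pitch, yaw] about the fixed x, y, z axes, in that order (R = Rz(yaw) Ry(pitch) Rx(roll)).
In Python, from plant import telemetry, cams, r gives the robot as it stands.
- The arm moves only by the tool carry_out, never from a script. Its argument "commands" is one flat list of numbers, 5 for each row, row after row: the shift along the world's x, y, z as a fraction of full scale, then the turn about the world's z as a fraction of full scale, then the gripper's target within -1 to 1 (shut at 1, half-way at 0, fully open at -1). In form: [x, y, z, turn, claw, x, y, z, turn, claw, ...]. A call has 1 to 8 rows; each row shifts and turns the commanded pose from where the row before left it; what a row does not reach is not made up. Full scale, the value 1, is 0.04 m for a shift and 4 degrees for a turn. A row lasts 1/10 s, in which the tool goes at most 50 mm and 8.59 degrees, less where a joint would pass 70% of its speed; a pose out of reach is approached as far as the arm can. A call with a number of a shift or a turn outside -1 to 1 is refused whole. A call with a gripper value outside its range is refused whole. The fingers move at their own pace and stop on an object; "grip_force" is the grip in N (left out, the last holds). Time passes only in rows, so rows that do not move let the fingers close. It gives the time, the measured TCP pose, the force and the opening at its end, in the units of the state.
- telemetry.get_state(): the state, without advancing time (a new reading comes with each control period).
- cams.capture(name): name is "scene" or "top" or "wrist"; returns a dict with "frame" (400x640x3 uint8, red, green, blue), "camera_matrix" (3x3 intrinsics, pixels), "camera_from_world" (4x4, takes a point from world to camera coordinates); the wrist camera has in their place "mount" (4x4, takes a point from camera to tool coordinates, whose origin is the TCP and whose axes are the flange's). Camera axes: x right, y down, z forward; pixel columns grow to the right and rows downward; lengths in m; the calibration is good to about 2 mm. A picture is of the moment at which its call begins: read the wrist's pose just before it. There is no depth.
- r.close_job(): hands the job in, once; it reports no verdict.
The state is a dict: "time_s": time; "joints": joint angles; "qd": joint speeds; "joint_torque": joint torques, N m; "tcp_pos": TCP position; "eef_rot": TCP orientation; "contact_force": force on the tool from outside, world axes, zero at the start; "moment": the same for the moment, N m; "gripper_width": finger opening in m.
Only numpy, scipy, OpenCV 4.12 (cv2) and the standard library are available. Lean on these libraries where they do the work, as an engineer would, in place of code of your own. Each camera call takes 0.05 s, during which the arm holds its last target. There are 200 camera calls.

### The job

The reject lock-up on the bench has a drawer with a wire gate over it, shut by a barrel bolt that has sagged behind the bent-up lip of its keeper. Pull the drawer out to its stop, lift the bolt by its knob over the lip while drawing it clear of the keeper, without wrenching it, then raise the gate and hold it ajar, its free edge about a hand's breadth (9 cm) up, so that an inspector can reach in. Leave the drawer fully out, do not disturb the glassware and instruments around it, and finish while still holding the gate up: it falls shut if let go.

Things in the scene. Friction and masses are not known exactly. Their poses are not given: they have to be found in the camera images.
- cab: white steel bench cabinet, 300 deep (x) x 340 wide (y) x 148 high (z), fixed; origin on the bench at the foot of its open front, in the middle (the body reaches 300 along its own +x); its own -x axis looks out of the front towards the robot
- drawer_slide (a joint): how far the drawer is out, m: 0 shut, 0.165 at its stop; it slides along the cabinet's own -x axis against about 4 N of friction and stays where it is left. Its front panel is 16 thick, 336 wide, its top 23 below the cabinet's top
- handle (a point): centre of the drawer's bar handle, a round bar 10 in diameter and 130 long along the cabinet's y axis, standing level 45 in front of the drawer's front panel (40 free behind the bar) and 42 below the cabinet's top; axes as the cabinet's; moves with the drawer
- gate: wire gate of steel bars lying level over the front half of the drawer, 138 along x and 236 along y, no catch or stay, bolt on its top; hinged on its -y side. Origin on the hinge line at its front end, 59 above the bench (the knob's line is 69 along x from it); own x along the hinge, own y to the free edge, own z up from the gate. Inside the cabinet until the drawer is out
- gate_swing (a joint): gate angle, rad: 0 lying shut, growing as the free edge (on the cabinet's +y side) rises; falls shut by its weight (5 to 8 N at the knob); cannot rise more than about 0.05 while the bolt is in the keeper
- knob (a point): centre of the bolt's upright round knob (18 across, 21 high, on an 8 stem): 170 from the hinge line with the bolt shot, 134 fully drawn; 56 above the gate's middle plane when sagged, that is 115 above the bench with the gate shut. With the drawer out it is 81 behind the drawer's front panel (whose top is 10 above this point) and 84 in front of the cabinet. Moves with the bolt; axes as the gate's
- bolt: barrel bolt on the gate's top: steel rod 14 across, 184 long, along the gate's y axis, in two straps (25 across, tops 35 above the gate's middle plane) that stand at least 35 from the shot knob's axis on the keeper side and 27 from the drawn knob's axis on the hinge side; origin on the rod's axis under the knob, axes as the gate's
- bolt_slide (a joint): how far the bolt is drawn, m: 0 shot, 0.036 fully drawn; it slides along the gate's -y axis (towards the hinge) against about 2 N of friction and stays where it is left. It is clear of the keeper above 0.026. Until it is lifted a 5 deep notch in its underside sits on the lip and stops it after 0.005
- bolt_lift (a joint): how far the bolt is lifted in its worn straps, m: 0 sagged down, at most 0.008; 0.20 kg, falls back by its weight. It must be up 0.004 or more (0.005 to 0.010 of knob lift is right) until the bolt is drawn past 0.021; lifted more than 0.012 it jams under the keeper's strap
- keeper: steel keeper on the drawer's +y rim: a strap bridging the bolt, and a lip (20 wide, 3 thick) bent up under it; origin at the middle of the lip's top edge, 72 above the bench; the strap's underside is 22 higher; moves with the drawer; axes as the cabinet's
- beaker: empty glass beaker, 70 across, 90 high, standing on the bench beside the cabinet (+y side); origin at the centre of its base; bystander
- jar: clear specimen jar with a white lid, 52 across, 70 high, on the bench on the -y side; origin at the centre of its base; bystander
- forceps: steel forceps 125 long lying on the bench on the +y side, origin under their middle; bystander
- dish: flat clear dish, 60 across, 14 high, on top of the cabinet; origin at the centre of its base; bystander

How it is judged:
By the outcome, as a careful person would: the job done as asked, in the order asked, and still so for the second after the job is handed in, while the arm keeps its last pose, push and grip.
It also fails if it takes over 45 s, if anything falls off the work surface, if the arm or the gripper's body presses on something with over 40 N, if the wrist force passes 120 N, or if a joint passes its speed limit or range.

## Working session

There is one attempt and no reset: what is moved stays moved. The work goes in short steps, Python scripts to look and compute and a tool call to move; the robot and the scene stay as the last step left them, time stands still between calls to the robot, and variables do not carry over. Pictures are saved under pics/ and viewed, about 8 in all and at most 12, crops included, and the job is handed in when it is done.

Besides the shell and the picture viewer there is one more tool, called after "Emit:" as name(argument=value, ...) on one line, values as JSON. carry_out: Moves the arm, as the interface text tells. Shift numbers are shares of 0.04 m and turn numbers shares of 4 degrees, none past 1 either way. Its arguments: {"type":"object","properties":{"commands":{"type":"array"},"grip_force":{"type":"number"}},"required":["commands"]}

```bash
mkdir -p pics; ls; cat > h.py <<'E'
import numpy as np,cv2
from plant import telemetry,cams,r
def snap(n,f):
    s=telemetry.get_state();d=cams.capture(n);cv2.imwrite('pics/'+f,d['frame'][:,:,::-1]);return s,d
def P(d): return np.array(d['camera_matrix'])@np.array(d['camera_from_world'])[:3]
def tri(d1,p1,d2,p2):
    X=cv2.triangulatePoints(P(d1),P(d2),np.array(p1,float),np.array(p2,float));return (X[:3]/X[3]).ravel()
def onz(d,p,z):
    M=P(d);A=M[:,[0,1,3]].copy();A[:,2]+=M[:,2]*z;q=np.linalg.solve(A,[p[0],p[1],1]);return q[:2]/q[2]
def proj(d,X):
    q=P(d)@np.append(X,1);return q[:2]/q[2]
E
python3 - <<'E'
from h import *
import pickle
s,a=snap('scene','scene.png');s,b=snap('top','top.png')
pickle.dump((a,b),open('ab.pkl','wb'))
print(s['time_s'],s['tcp_pos'],s['eef_rot'],s['gripper_width'])
for d in(a,b):
    C=np.array(d['camera_from_world']);print(-C[:3,:3].T@C[:3,3],C[2,:3],d['camera_matrix'][0])
E
```

```text
pics
0.05 [ 0.27613699 -0.61545267  0.24764441] [ 1.79907995e+02 -7.75178889e-03 -1.55841722e+02] 0.08751483861139787
[1.50310205 0.25948165 0.84430188] [-0.72955181 -0.22093229 -0.64725813] [493.46744632   0.         327.81731588]
[ 0.43752022 -0.0147329   1.18676489] [ 0.21382888  0.01458683 -0.97676222] [423.4039206    0.         320.07298999]
```

View pics/scene.png

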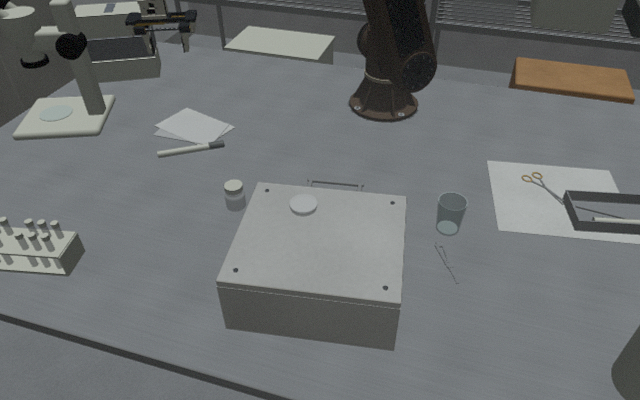

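View pics/top.png

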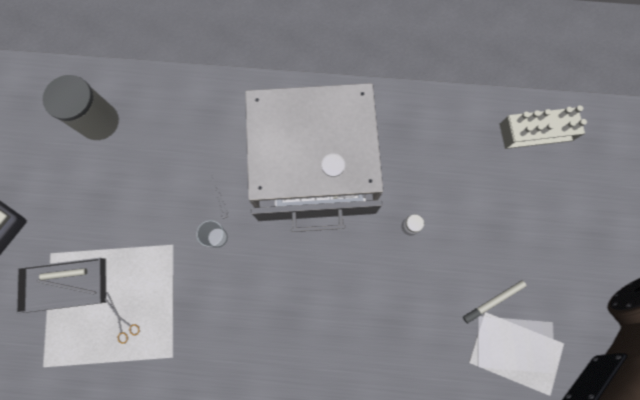

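The scene view shows the cabinet with its front facing the robot and its handle at about (336,184). In the top view the cabinet roof has corners near (247,91), (373,85), (381,191) and (249,198), and the handle bar runs from about (293,229) to (344,226). The beaker is at (212,235) and the jar at (413,225).

```bash
python3 - <<'E'
from h import *
import pickle
a,b=pickle.load(open('ab.pkl','rb'))
i=cv2.convertScaleAbs(b['frame'][170:250,190:440,::-1],alpha=1.7);i=cv2.resize(i,None,fx=3.2,fy=3.2,interpolation=3)
j=cv2.convertScaleAbs(a['frame'][160:250,210:480,::-1],alpha=1.5);j=cv2.resize(j,(800,267),interpolation=3)
cv2.imwrite('pics/c1.png',np.vstack([i,j]));print(i.shape)
for p in [(247,91),(373,85),(381,191),(249,198)]: print(onz(b,p,.148))
for p in [(293,229),(344,226)]: print(onz(b,p,.106))
for p in [(233,221),(225,281+8),(403,291),(408,192),(264,184)]: print('s',onz(a,p,.148))
for p in [(309,180),(362,185)]: print('s',onz(a,p,.106))
print(tri(a,(309,181),b,(343,226)),tri(a,(362,186),b,(293,229)))
print(onz(b,(218,240),0),onz(b,(410,230),0))
E
```

```text
(256, 800, 3)
[0.94160949 0.21705443]
[ 0.98513295 -0.11616167]
[ 0.69614071 -0.15093946]
[0.65235453 0.17884256]
[0.58862657 0.06464306]
[ 0.6065567  -0.06565879]
s [ 0.83409792 -0.14963208]
s [ 1.00419155 -0.08514974]
s [0.91466586 0.22304062]
s [0.63185702 0.18288448]
s [ 0.69949774 -0.13589941]
s [ 0.60417344 -0.06086612]
s [0.5853192  0.06756181]
[ 0.60613572 -0.0615476   0.10433818] [0.58829809 0.06675692 0.10501652]
[0.55614694 0.27953146] [ 0.62618737 -0.25728787]
```

View pics/c1.png

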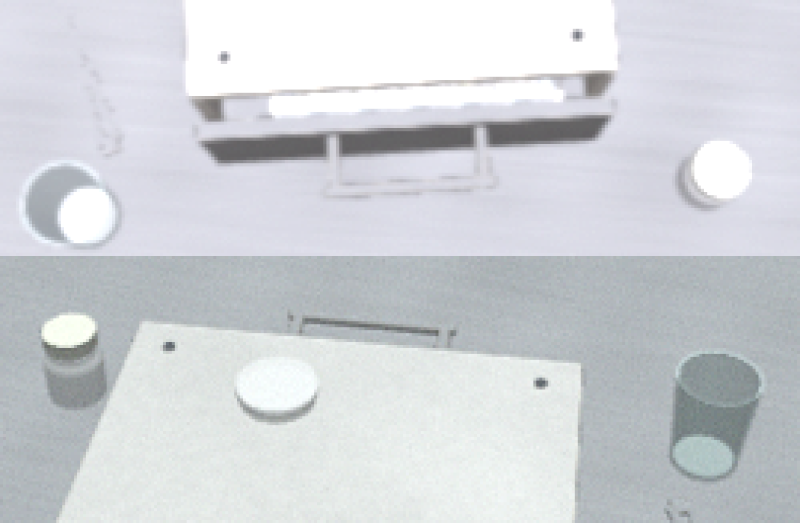

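Emit:
carry_out(commands=[0.4, 0.77, 0, 0.92, 0.2, 0.4, 0.77, 0, 0.92, 0.2, 0.4, 0.77, 0, 0.92, 0.2, 0.4, 0.77, 0, 0.92, 0.2, 0.4, 0.77, 0, 0.92, 0.2, 0.4, 0.77, 0, 0.92, 0.2, 0.4, 0.77, 0, 0.92, 0.2, 0.4, 0.77, 0, 0.92, 0.2], grip_force=20)

```text
time_s: 0.9
tcp_pos: [0.4046, -0.368, 0.2483]
eef_rot: [180.0, 0.0, -126.2]
contact_force: [0.1, 0.6, 0.3]
gripper_width: 0.0358
```

Emit:
carry_out(commands=[0.4, 0.77, 0, 0.92, 0.2, 0.4, 0.77, 0, 0.92, 0.2, 0.4, 0.77, 0, 0.92, 0.2, 0.4, 0.77, 0, 0.92, 0.2, 0.4, 0.77, 0, 0.92, 0.2, 0.4, 0.77, 0, 0.92, 0.2, 0.4, 0.77, 0, 0.92, 0.2, 0.4, 0.77, 0, 0.92, 0.2])

```text
time_s: 1.7
tcp_pos: [0.5326, -0.1216, 0.2484]
eef_rot: [180.0, 0.0, -96.8]
contact_force: [0.8, 0.5, -1.1]
gripper_width: 0.0353
```

Emit:
carry_out(commands=[0.4, 0.77, 0, 0.92, 0.2, 0.4, 0.77, 0, 0.92, 0.2, 0.4, 0.77, 0, 0.92, 0.2, 0.4, 0.77, 0, 0.92, 0.2, 0, 0, 0, 0, 0.2, 0, 0, 0, 0, 0.2])

```text
time_s: 2.3
tcp_pos: [0.5962, 0.0008, 0.2478]
eef_rot: [179.9, -0.0, -82.2]
contact_force: [-0.5, 0.0, 0.3]
gripper_width: 0.0349
```

```bash
python3 - <<'E'
from h import *
import pickle
s,d=snap('wrist','w1.png');pickle.dump((s,d),open('w1.pkl','wb'))
print(s['time_s'],s['tcp_pos'],s['eef_rot'],s['gripper_width'],s['contact_force']);print(d['mount'])
E
```

```text
2.3 [0.59615478 0.00083844 0.24777913] [ 1.79913172e+02 -7.05813511e-03 -8.21830954e+01] 0.03490116545501478 [-0.51829509  0.03825833  0.25056397]
[[-5.34528494e-04 -9.57525312e-01 -2.88348733e-01  7.86134608e-02]
 [ 9.99999853e-01 -5.36963014e-04 -7.06531210e-05 -3.37372750e-04]
 [-8.71804531e-05 -2.88348728e-01  9.57525458e-01 -1.35527649e-01]
 [ 0.00000000e+00  0.00000000e+00  0.00000000e+00  1.00000000e+00]]
```

View pics/w1.png

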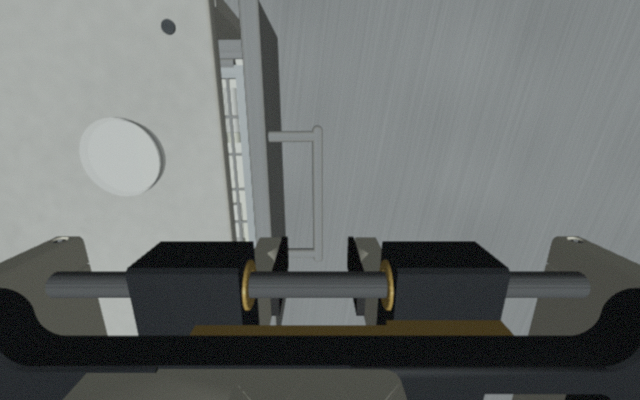

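```bash
cat >> h.py <<'E'
from scipy.spatial.transform import Rotation as Ro
def wd(s,d):
    T=np.eye(4);T[:3,:3]=Ro.from_euler('xyz',s['eef_rot'],degrees=True).as_matrix();T[:3,3]=s['tcp_pos']
    return dict(camera_matrix=d['camera_matrix'],camera_from_world=np.linalg.inv(T@np.array(d['mount'])))
E
python3 - <<'E'
from h import *
import pickle
s,d=pickle.load(open('w1.pkl','rb'));w=wd(s,d)
for p in [(318,128),(318,258)]: print(onz(w,p,.106))
for p in [(243,100),(258,100),(258,230)]: print('panel',onz(w,p,.125))
for p in [(215,100),(230,200)]: print('roof',onz(w,p,.148))
print('dish',onz(w,(122,160),.162))
E
```

```text
[ 0.60486545 -0.06600086]
[0.58667411 0.06643818]
panel [ 0.67066424 -0.080826  ]
panel [ 0.65816451 -0.08253618]
panel [0.6491184  0.03489678]
roof [ 0.68628026 -0.07757382]
roof [0.67095766 0.0008892 ]
dish [ 0.75038982 -0.02449837]
```

The wrist view shows the bar at column 318, centred between the fingers (287 to 348). That puts the bar centre at (0.5958, 0.0002), which matches the two-view fix. Next I go down and grip.

Emit:
carry_out(commands=[0, 0, -0.83, 0, 0.2, 0, 0, -0.83, 0, 0.2, 0, 0, -0.83, 0, 0.2, 0, 0, -0.83, 0, 0.2, 0, 0, 0, 0, 0.2, 0, 0, 0, 0, 1, 0, 0, 0, 0, 1, 0, 0, 0, 0, 1], grip_force=20)

```text
time_s: 3.15
tcp_pos: [0.5974, 0.0002, 0.1179]
eef_rot: [-179.8, 0.0, -82.2]
contact_force: [0.3, -0.3, -1.1]
gripper_width: 0.0167
```

Emit:
carry_out(commands=[0, 0, 0, 0, 1, -0.3, -0.04, 0, 0, 1, -0.3, -0.04, 0, 0, 1])

```text
time_s: 3.45
tcp_pos: [0.5746, -0.0029, 0.1174]
eef_rot: [-179.7, -0.0, -82.2]
contact_force: [5.3, -2.4, 1.4]
gripper_width: 0.0093
```

Emit:
carry_out(commands=[-0.38, -0.052, 0, 0, 1, -0.38, -0.052, 0, 0, 1, -0.38, -0.052, 0, 0, 1, -0.38, -0.052, 0, 0, 1, -0.38, -0.052, 0, 0, 1, -0.38, -0.052, 0, 0, 1, -0.38, -0.052, 0, 0, 1])

```text
time_s: 4.15
tcp_pos: [0.4675, -0.0182, 0.1173]
eef_rot: [-179.7, -0.1, -82.2]
contact_force: [6.0, -8.9, 1.5]
gripper_width: 0.0091
```

Emit:
carry_out(commands=[-0.12, -0.016, 0, 0, 1, -0.12, -0.016, 0, 0, 1, -0.12, -0.016, 0, 0, 1])

```text
time_s: 4.45
tcp_pos: [0.4531, -0.0202, 0.1173]
eef_rot: [-179.8, -0.1, -82.2]
contact_force: [6.3, -9.0, 0.9]
gripper_width: 0.0091
```

Emit:
carry_out(commands=[-0.08, -0.04, 0, 0, 1, -0.08, -0.04, 0, 0, 1])

```text
time_s: 4.65
tcp_pos: [0.4479, -0.0213, 0.1174]
eef_rot: [-179.6, 0.1, -82.2]
contact_force: [13.7, 7.9, -6.3]
gripper_width: 0.0094
```

Emit:
carry_out(commands=[-0.08, -0.011, 0, 0, 1, -0.08, -0.011, 0, 0, 1])

```text
time_s: 4.85
tcp_pos: [0.4475, -0.0209, 0.1179]
eef_rot: [-179.0, 0.1, -82.1]
contact_force: [39.1, -4.6, -33.4]
gripper_width: 0.0092
```

The drawer is at its stop, since the force is rising with no more travel. I ease off, open, rise, and then move toward the bolt.

Emit:
carry_out(commands=[0.1, 0.014, 0, 0, 1, 0, 0, 0, 0, 0.2, 0, 0, 0, 0, 0.2, 0, 0, 0, 0, 0.2, 0, 0, 0.8, 0, 0.2, 0, 0, 0.9, 0, 0.2, 0, 0, 0.9, 0, 0.2, 0, 0, 0.9, 0, 0.2])

```text
time_s: 5.65
tcp_pos: [0.4415, -0.0234, 0.2568]
eef_rot: [179.9, -0.0, -82.2]
contact_force: [1.5, -0.3, 0.6]
gripper_width: 0.035
```

Emit:
carry_out(commands=[0.6, 1, 0.4, 0, -0.2, 0.6, 1, 0.4, 0, -0.2, 0.6, 1, 0.4, 0, -0.2, 0.6, 1, 0, 0, -0.2, 0.6, 0.8, 0, 0, -0.2, 0, 0, 0, 0, -0.2])

```text
time_s: 6.25
tcp_pos: [0.5639, 0.172, 0.3016]
eef_rot: [179.8, -0.1, -82.1]
contact_force: [-0.2, -0.8, -0.7]
gripper_width: 0.0527
```

```bash
python3 - <<'E'
from h import *
import pickle
s,d=snap('wrist','w2.png');_,t=snap('top','t2.png');pickle.dump((s,d,t),open('w2.pkl','wb'))
print(s['time_s'],s['tcp_pos'],s['eef_rot'],s['gripper_width'],s['contact_force'])
E
```

```text
6.25 [0.56385353 0.17198941 0.30156314] [ 1.79819741e+02 -7.11243251e-02 -8.21120319e+01] 0.05274679202849921 [-0.20352516 -0.78918695 -0.65928077]
```

View pics/w2.png

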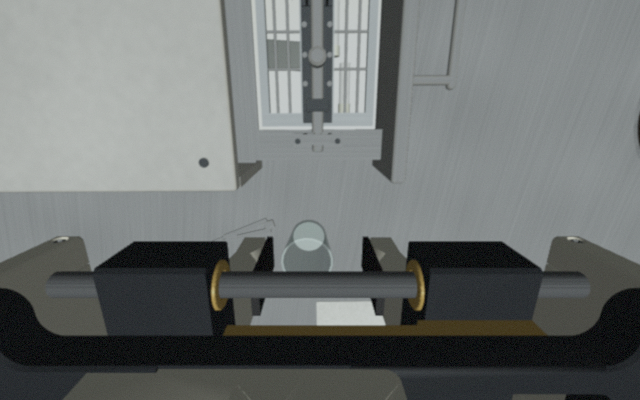

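The wrist view shows the knob at about (317,57), the keeper near (318,145), the beaker at (307,250) and the gate bars under the bolt. I move nearer for a second view to measure the height.

Emit:
carry_out(commands=[0.1, -0.8, 0, 0, -0.2, 0.1, -0.8, 0, 0, -0.2, 0, 0, 0, 0, -0.2])

```text
time_s: 6.65
tcp_pos: [0.5696, 0.1013, 0.3041]
eef_rot: [180.0, -0.0, -82.4]
contact_force: [-0.1, -0.6, -0.6]
gripper_width: 0.0527
```

```bash
python3 - <<'E'
from h import *
import pickle
s0,d0,t=pickle.load(open('w2.pkl','rb'));w0=wd(s0,d0)
s,d=snap('wrist','w3.png');pickle.dump((s,d),open('w3.pkl','wb'));w=wd(s,d)
print(s['tcp_pos'],s['eef_rot'],onz(w0,(317,57),.125))
i=d['frame'][0:260,180:460,::-1]
i=cv2.resize(i,(560,520));j=cv2.resize(t['frame'][180:300,220:420,::-1],(800,480))[:,:]
x=onz(w0,(317,57),.125);print('predict',proj(w,np.append(x,.125)),'top',proj(t,np.append(x,.125)))
cv2.imwrite('pics/c3.png',i)
E
```

```text
[0.56962941 0.10126886 0.30406145] [ 1.79959926e+02 -2.73379138e-02 -8.23941187e+01] [0.58227867 0.0397847 ]
predict [313.40885526 131.26753997] top [302.12534263 231.16030432]
```

View pics/c3.png

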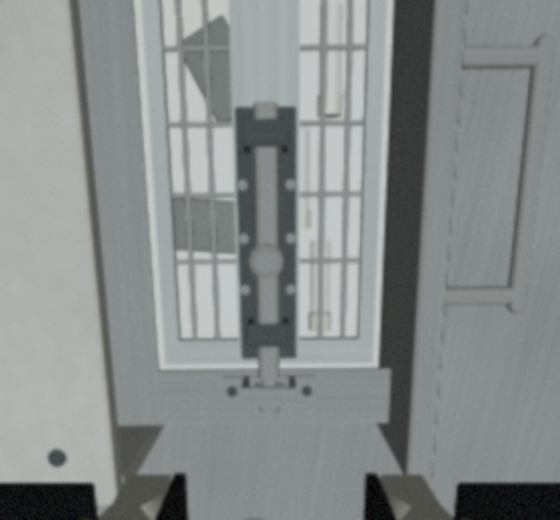

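Triangulation agrees: the knob is at crop (266,262), full-frame (313,131), against (313,131) predicted for z = 0.125. So the knob is at (0.582, 0.040), 143 behind the handle as expected.

Emit:
carry_out(commands=[0.15, -0.75, -0.5, 0, 0, 0.15, -0.75, -0.5, 0, 0, 0, 0, -0.6, 0, 0, 0, 0, -0.6, 0, 0, 0, 0, 0, 0, 0, 0, 0, 0, 0, 0])

```text
time_s: 7.3
tcp_pos: [0.5825, 0.0449, 0.2164]
eef_rot: [180.0, -0.0, -82.2]
contact_force: [0.1, 0.3, 1.1]
gripper_width: 0.0436
```

Emit:
carry_out(commands=[0, -0.12, -0.6, 0, 0, 0, 0, -0.6, 0, 0, 0, 0, -0.6, 0, 0, 0, 0, -0.4, 0, 0, 0, 0, -0.2, 0, 0, 0, 0, 0, 0, 0, 0, 0, 0, 0, 0])

```text
time_s: 8.0
tcp_pos: [0.5835, 0.0405, 0.1212]
eef_rot: [-179.9, 0.0, -82.2]
contact_force: [-0.9, -0.7, 0.9]
gripper_width: 0.044
```

```bash
python3 - <<'E'
from h import *
import pickle
s,d=snap('wrist','w4.png');_,t=snap('scene','s4.png');w=wd(s,d)
print(s['tcp_pos'],proj(w,(.5823,.0398,.125)))
cv2.imwrite('pics/c4.png',np.vstack([d['frame'][:,:,::-1][:300],cv2.resize(t['frame'][150:260,230:430,::-1],(640,280))]))
E
```

```text
[0.58354707 0.0405323  0.12119679] [320.69156221 274.21668323]
```

View pics/c4.png

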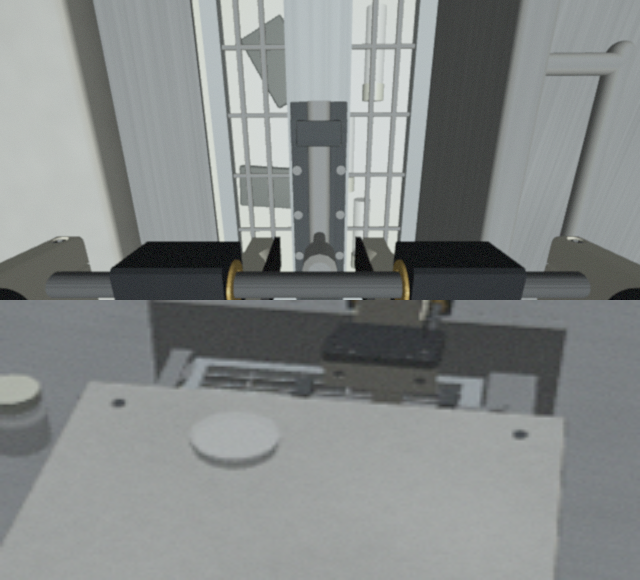

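The knob is between the fingers at column 320. I grip it.

Emit:
carry_out(commands=[0, 0, 0, 0, 1, 0, 0, 0, 0, 1, 0, 0, 0, 0, 1, 0, 0, 0, 0, 1, 0, 0, 0, 0, 1], grip_force=25)

```text
time_s: 8.6
tcp_pos: [0.5828, 0.0402, 0.1199]
eef_rot: [-180.0, -0.0, -82.2]
contact_force: [-0.7, -0.2, 1.6]
gripper_width: 0.0173
```

Emit:
carry_out(commands=[0, 0, 0.06, 0, 1, 0, 0, 0.06, 0, 1, 0, 0, 0.06, 0, 1, 0, 0, 0, 0, 1])

```text
time_s: 9.0
tcp_pos: [0.5828, 0.0402, 0.1273]
eef_rot: [-180.0, 0.0, -82.2]
contact_force: [1.5, -0.6, -1.5]
gripper_width: 0.0173
```

Emit:
carry_out(commands=[0.017, -0.124, 0, 0, 1, 0.017, -0.124, 0, 0, 1, 0.017, -0.124, 0, 0, 1, 0, 0, 0, 0, 1])

```text
time_s: 9.4
tcp_pos: [0.585, 0.0244, 0.127]
eef_rot: [-180.0, -0.0, -82.3]
contact_force: [1.7, -1.2, -2.0]
gripper_width: 0.0169
```

Emit:
carry_out(commands=[0.017, -0.124, 0, 0, 1, 0.017, -0.124, 0, 0, 1, 0.017, -0.124, 0, 0, 1, 0.014, -0.1, 0, 0, 1, 0, 0, 0, 0, 1])

```text
time_s: 9.9
tcp_pos: [0.5875, 0.0071, 0.1268]
eef_rot: [-180.0, 0.1, -82.3]
contact_force: [0.3, 9.2, -2.4]
gripper_width: 0.017
```

The bolt is drawn: 33 mm of travel, then 9 N against the end stop. I ease off and raise the gate along its arc, half of it first.

Emit:
carry_out(commands=[-0.003, 0.02, 0.015, 0, 1, 0.008, -0.055, 0.109, 0, 1, 0.008, -0.0585, 0.107, 0, 1, 0.008, -0.062, 0.105, 0, 1, 0, 0, 0, 0, 1])

```text
time_s: 10.4
tcp_pos: [0.5884, 0.0004, 0.1404]
eef_rot: [-180.0, 0.0, -82.3]
contact_force: [2.5, 5.4, -6.0]
gripper_width: 0.0174
```

Emit:
carry_out(commands=[0.009, -0.065, 0.103, 0, 1, 0.009, -0.069, 0.101, 0, 1, 0.01, -0.072, 0.099, 0, 1, 0, 0, 0, 0, 1])

```text
time_s: 10.8
tcp_pos: [0.5896, -0.0079, 0.1525]
eef_rot: [-180.0, 0.0, -82.2]
contact_force: [2.9, 5.4, -6.6]
gripper_width: 0.0174
```

Emit:
carry_out(commands=[0.01, -0.075, 0.096, 0, 1, 0.011, -0.078, 0.094, 0, 1, 0.011, -0.081, 0.091, 0, 1, 0, 0, 0, 0, 1])

```text
time_s: 11.2
tcp_pos: [0.5909, -0.0172, 0.1637]
eef_rot: [-180.0, 0.0, -82.3]
contact_force: [4.1, 6.1, -6.0]
gripper_width: 0.0174
```

Emit:
carry_out(commands=[0.012, -0.084, 0.088, 0, 1, 0.012, -0.087, 0.086, 0, 1, 0.012, -0.09, 0.083, 0, 1, 0, 0, 0, 0, 1, 0, 0, 0, 0, 1])

```text
time_s: 11.7
tcp_pos: [0.5923, -0.0273, 0.1738]
eef_rot: [-180.0, 0.0, -82.2]
contact_force: [3.1, 5.3, -4.5]
gripper_width: 0.0175
```

```bash
python3 - <<'E'
from h import *
import pickle
s,d=snap('wrist','w5.png');_,t=snap('scene','s5.png');_,u=snap('top','t5.png');pickle.dump((s,d,t,u),open('w5.pkl','wb'))
print(s['tcp_pos'],s['contact_force'],s['time_s'],s['gripper_width'])
cv2.imwrite('pics/c5.png',np.vstack([cv2.resize(u['frame'][170:290,220:420,::-1],(560,336)),cv2.resize(t['frame'][140:240,230:430,::-1],(560,260))]))
E
```

```text
[ 0.5923426  -0.02732186  0.17375859] [ 3.09098302  5.28363986 -4.54363158] 11.7 0.017511829414884283
```

View pics/c5.png

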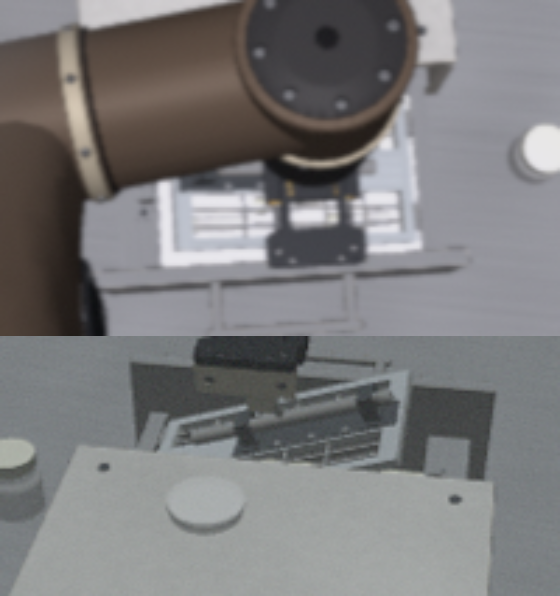

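View pics/w5.png

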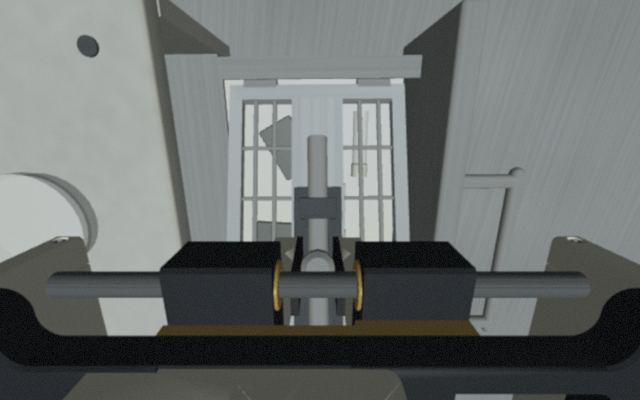

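The gate is up on the gripper. The dish and jar look unmoved and the drawer is still out. In the scene crop the front free corner is at (408,371), so I check its height.

```bash
python3 - <<'E'
from h import *
import pickle
s,d,t,u=pickle.load(open('w5.pkl','rb'));a,b=pickle.load(open('ab.pkl','rb'))
c,n=.9907,.1357;ex=np.array([c,n,0]);ey=np.array([-n,c,0])
H=np.array([.5823,.0398,0])-.170*ey
for th in (18,20,21,22,23,24,26):
    r_=np.radians(th);F=H-.069*ex+.236*np.cos(r_)*ey+[0,0,.059+.236*np.sin(r_)]
    print(th,round(.236*np.sin(r_),4),proj(t,F),proj(t,F+.138*ex))
g=lambda x:cv2.GaussianBlur(x['frame'],(5,5),0).astype(int)
for x,y,nm,(R0,R1,C0,C1) in[(a,t,'dish',(190,220,280,325)),(a,t,'beaker+forceps',(185,290,425,470)),(a,t,'jar',(175,215,218,235))]:
    print(nm,abs(g(x)-g(y))[R0:R1,C0:C1].max())
i=t['frame'][140:190,330:400,::-1];cv2.imwrite('pics/c6.png',cv2.resize(i,(770,550),interpolation=3))
E
```

```text
18 0.0729 [376.68890959 159.24889448] [371.58176786 194.01105065]
20 0.0807 [375.81416791 156.57276902] [370.60420811 191.23304621]
21 0.0846 [375.33228669 155.23522844] [370.0666163  189.84318555]
22 0.0884 [374.82073577 153.89869004] [369.49647269 188.45343504]
23 0.0922 [374.27953467 152.56365048] [368.893788   187.06431408]
24 0.096 [373.70871644 151.23061108] [368.25858825 185.67634777]
26 0.1035 [372.47842982 148.57255972] [366.89082544 182.90600687]
dish 7
beaker+forceps 7
jar 7
```

View pics/c6.png

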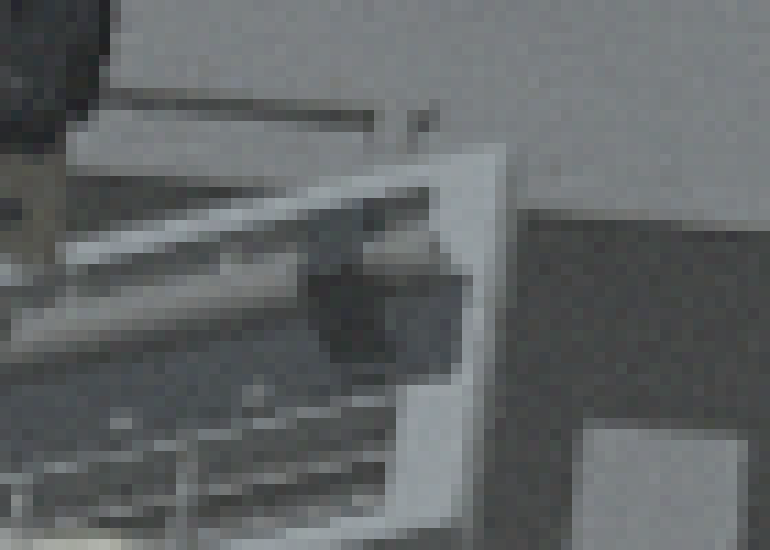

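The corner is at (376,153), which gives a gate angle of about 22° and a free edge about 8.8 cm up. The arm's own travel gives 8.7 cm. I check that it holds steady, then hand in.

Emit:
carry_out(commands=[0, 0, 0, 0, 1, 0, 0, 0, 0, 1, 0, 0, 0, 0, 1, 0, 0, 0, 0, 1, 0, 0, 0, 0, 1, 0, 0, 0, 0, 1, 0, 0, 0, 0, 1, 0, 0, 0, 0, 1])

```text
time_s: 12.65
tcp_pos: [0.5923, -0.0273, 0.1737]
eef_rot: [-180.0, 0.0, -82.2]
contact_force: [3.7, 5.1, -4.6]
gripper_width: 0.0173
```

```bash
python3 -c "
from h import *
s=telemetry.get_state();print(s['tcp_pos'],s['contact_force'],s['gripper_width'])
if s['gripper_width']>.014 and s['contact_force'][2]<-2: print(r.close_job())"
```

```text
[ 0.59233395 -0.02725825  0.17365546] [ 3.73436897  5.05749062 -4.59367364] 0.017341405185611374
the job is handed in; nothing more can be done
None
```

The gate is up and held, and I handed the job in at about 12.7 s; no verdict was reported.

- **Drawer:** I pulled it by its handle until it stopped moving, with the force rising to about 50 N. It was still out in the last pictures.
- **Bolt:** I gripped the knob and lifted it 7.4 mm. I then drew the bolt about 33 mm, until about 9 N at the end stop; drawing took about 2 N up to then.
- **Gate:** I raised it along its arc and it is still held by the knob. The scene view gives an angle of about 22° and the free edge about 8.8 cm up; the arm's own travel gives 8.7 cm.
- **Steadiness:** The pose, the load of about 5 N and the grip did not change over a 0.8 s hold before handing in.
- **Bystanders:** Before and after pictures of the dish, jar, beaker and forceps differ only by noise.

No check failed. I did not measure how far the bolt is drawn once the gate was up; the gate rising shows it was clear of the keeper.

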